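Hold the magnifier over the fossil

TASK

Flip the cam lever on the magnifier's stand outward to its open side, so that it frees the magnifier, and leave it open; then take the magnifier by its handle and draw it out of the sloping sleeve. Turn it level and hold it with the middle of its lens over the middle of the coiled fossil (the round disc, not the pointed crystals), the lens about 15 cm above the bench top. Finish while still holding it there, level, still and touching nothing else, with both trays, the burner and the jar left where they stood.

Things in the scene. Friction and masses are not known exactly. Their poses are not given: they have to be found in the camera images.
- dock: Fixed grey stand, base 150 x 140 x 12 mm. Origin: on the bench straight below the resting lens; z up, x (level) the way its sleeve runs down, away from the robot, y to the left of that. The sleeve slopes 40 degrees; its way out points up and towards the robot, along (-cos 40, 0, sin 40) in this frame.
- seat (a point): Where the lens centre rests, 60 mm above the stand's origin. The sleeve, a pocket 80 mm wide and 13 mm high inside with a clear cover, encloses the lens ring from its lower end up to 15 mm beyond this point; its floor goes on to 42 mm beyond. The handle sticks out free. The magnifier is clear once drawn 60 mm up the slope.
- cam_lever (a joint): Cam lever beside the handle, on the stand's +y side. 0 = locked: it stands square off the slope (up, leaning 40 degrees away from the robot) and its steel tooth bars the way out behind the lens ring. The ball swings over to +y, away from the handle, to 1.45 rad; open is above 0.9. Starts at 0 to 0.15. Stays where left; about 1.5 N at the ball moves it.
- lever_pin (a point): Middle of the lever's hinge pin, which runs parallel to the slope: 44 mm up the slope from the seat, 52 mm to the stand's +y and 4 mm above the lens plane.
- lever_ball (a point): Centre of the black ball (18 mm diameter) at the end of the cam lever, 64 mm from the hinge pin; the steel stem is 11 mm thick. Push the ball or the upper stem sideways.
- magnifier: Hand magnifier, 0.1 kg. Origin at the lens centre; z is normal to the lens; x points away from the handle. Black lens ring 76 mm diameter, 10 mm thick; flat-sided straight black handle 20 mm wide (along y) and 16 mm thick (along z) from 48 to 146 mm from the lens centre along -x. Starts fully home, lens down, handle rising towards the robot at 40 degrees.
- fossil_tray: Loose clear open tray, 120 (x) x 110 (y) x 32 mm high, 0.4 kg, with a coiled round fossil fixed in its middle: a flat stone disc, 62 mm diameter, with a spiral on top. Origin: centre of the underside.
- fossil (a point): Middle of the top of the coiled fossil, 29 mm above the bench.
- crystal_tray: The same kind of tray holding a stone with three pointed crystals, 45 mm high. Bystander. Which tray is on the left varies. Origin: centre of the underside.
- burner: Bystander: metal laboratory burner, round foot 84 mm diameter, upright tube 19 mm diameter, 145 mm high. Origin: centre of the underside.
- reagent: Bystander: amber glass jar with lid, 52 mm diameter, 100 mm high. Origin: centre of the underside.

How it is judged:
On the way, in this order (a step that is already met when the one before it is completed fails the run):
1. the cam lever is flipped open while the magnifier is still in its sleeve (value of joint cam_lever above 0.9 rad and distance between magnifier and seat below 0.025 m), for 0.2 s.
2. the magnifier is drawn out of the sleeve and held in the fingers, clear of the stand (distance between magnifier and seat above 0.06 m and contact force between the fingers and magnifier above 0.5 N and contact force between magnifier and dock below 0.1 N), for 0.2 s.
At the end, for the whole second after the job is handed in: The fingers hold the magnifier still (under 20 mm/s), level within 0.2 rad, either face up, lens centre within 25 mm sideways of the fossil's middle and 115 to 195 mm above the bench, touching neither stand, trays, burner nor jar; the cam lever is still open (above 0.8 rad) (horizontal distance between magnifier and fossil below 0.025 m and height (world z) of magnifier between 0.115 and 0.195 m and (angle between magnifier's own z axis and vertical below 0.2 rad or angle between magnifier's own z axis and vertical above 2.9416 rad) and linear speed of magnifier below 0.02 m/s and angular speed of magnifier below 0.15 rad/s and contact force between the fingers and magnifier above 0.5 N and contact force between magnifier and dock below 0.1 N and contact force between magnifier and fossil_tray below 0.1 N and contact force between magnifier and crystal_tray below 0.1 N and contact force between magnifier and burner below 0.1 N and contact force between magnifier and reagent below 0.1 N and value of joint cam_lever above 0.8 rad); the arm keeps its last pose, push and grip.
It fails at once if the fossil's tray is shifted more than 25 mm or tipped (distance of fossil_tray from where it was at the start of the episode above 0.025 m or angle between fossil_tray's own z axis and vertical above 0.3 rad).
It fails at once if the crystals' tray is shifted more than 25 mm or tipped (distance of crystal_tray from where it was at the start of the episode above 0.025 m or angle between crystal_tray's own z axis and vertical above 0.3 rad).
It fails at once if the burner is shifted more than 25 mm or tipped (distance of burner from where it was at the start of the episode above 0.025 m or angle between burner's own z axis and vertical above 0.3 rad).
It fails at once if the jar is shifted more than 25 mm or tipped (distance of reagent from where it was at the start of the episode above 0.025 m or angle between reagent's own z axis and vertical above 0.3 rad).
It also fails if it takes over 54 s, if anything falls off the work surface, if the arm or the gripper's body presses on something with over 40 N, if the wrist force passes 120 N, or if a joint passes its speed limit or range.

ROBOT

A 6-joint arm with a two-finger parallel gripper is mounted at the origin on the work surface. World frame = base frame: x ahead of the robot, y to its left, z up, the work surface at z = 0. Lengths are in m, angles in rad, forces in N, time in s.
With the tool pointing down it reaches from about 0.275 to 0.75 m from the base axis. Payload 10.2 kg.
Tool frame: the origin (TCP) lies at the very end of the fingers, on their centre line; the grasp point (between the pads) lies 19 mm behind it; z points along the fingers, y is the direction in which the jaws open and shut (so a half turn about z gives the same grasp; the last joint's range is limited). The gripper opens to 88 mm and grips with 3 to 60 N. Pads are 18 mm wide; open, the fingers measure 123 mm over their backs; the gripper's body (75 mm by 187 mm) begins 45 mm behind the grasp point.
Start: joints at [-1.426, 0.313, 1.498, -0, 1.331, -0.223], TCP at [0.189, -0.49, 0.239] pointing down, gripper open.
Joint ranges: [-2.94, 2.94], [-0.97, 2.17], [0.19, 2.56], [-1.23, 4.37], [0.02, 3.11], [-2.88, 2.88]. Speed limits (rad/s): [2.39, 2.39, 3.01, 3.14, 3.14, 3.14].

INTERFACE

Orientations are given as a rotation vector (axis times angle).
In Python, from plant import r, eyes gives the robot as it stands.
- The arm moves only by the tool send_rows, never from a script. Its arguments are lists of equal length, an entry for each row: "xyz": the shift along the tool's x, y, z in units of 50 mm (1.0 is 50 mm), a list of three; "turn": the turn, a rotation vector about the tool's x, y, z in units of 10 degrees (1.0 is 10 degrees), a list of three; "gripper": the opening, from 0 (shut) to 1 (fully open). A call has 1 to 12 rows; each row shifts and turns the commanded pose from where the row before left it, along the tool's axes as they then stand; what a row does not reach is not made up. A row lasts 1/8 s, in which the tool goes at most 62.5 mm and 10.7 degrees, less where a joint would pass 70% of its speed; a pose out of reach is approached as far as the arm can. A call is refused whole if a number of a shift passes 1 or a number of a turn 1, either way. A call with a gripper value outside its range is refused whole. The fingers move at their own pace and stop on an object; the grip force is fixed at half the most. Time passes only in rows, so rows that do not move let the fingers close. It gives the time, the measured TCP pose, the force and the opening at its end, in the units of the state.
- r.state(): the state, without advancing time (a new reading comes with each control period).
- eyes.grab_frame(name): name is "scene" or "side" or "wrist"; returns a dict with "color" (480x640x3 uint8, blue, green, red), "intrinsics" (3x3 intrinsics, pixels), "T" (4x4, takes a point from camera to world coordinates); the wrist camera has in their place "tool_from_camera" (4x4, takes a point from camera to tool coordinates, whose origin is the TCP and whose axes are the flange's). Camera axes: x right, y up, looking along -z (the intrinsics and any distortion apply to the point x, -y, -z); pixel columns grow to the right and rows downward; lengths in m; the calibration is good to about 2 mm. A picture is of the moment at which its call begins: read the wrist's pose just before it. There is no depth.
- r.finish_job(): hands the job in, once; it reports no verdict.
The state is a dict: "clock": time; "qpos": joint angles; "joint_vel": joint speeds; "joint_efforts": joint torques, N m; "ee_pos": TCP position; "eef_rot": TCP orientation; "ft_force": force on the tool from outside, world axes, zero at the start; "ft_torque": the same for the moment, N m; "finger_gap": finger opening in m.
Only numpy, scipy, OpenCV 4.12 (cv2) and the standard library are available. Lean on these libraries where they do the work, as an engineer would, in place of code of your own. Each camera call takes 0.05 s, during which the arm holds its last target.

## Working session

There is one attempt and no reset: what is moved stays moved. The work goes in short steps, Python scripts to look and compute and a tool call to move; the robot and the scene stay as the last step left them, time stands still between calls to the robot, and variables do not carry over. Pictures are saved under pics/ and viewed, and the job is handed in when it is done.

Besides the shell and the picture viewer there is one more tool, called after "Call:" as name(argument=value, ...) on one line, values as JSON. send_rows: Moves the arm, as the interface text tells. Its arguments: {"type":"object","properties":{"xyz":{"type":"array"},"turn":{"type":"array"},"gripper":{"type":"array"}},"required":["xyz","turn","gripper"]}

```bash
mkdir -p pics; ls; python3 - <<'E'
from plant import r, eyes
import cv2,numpy as np
np.set_printoptions(precision=4,suppress=True)
print(r.state())
for n in ["scene","side","wrist"]:
    f=eyes.grab_frame(n); cv2.imwrite(f"pics/{n}0.png",f["color"])
    print(n,[ (k,np.array(v)) for k,v in f.items() if k!="color"])
E
```

```text
pics
{'clock': 0.0, 'qpos': array([-1.4264,  0.3135,  1.4984, -0.    ,  1.331 , -0.2234]), 'joint_vel': array([ 0.0004,  0.0004, -0.001 , -0.    , -0.001 ,  0.0019]), 'joint_efforts': array([  0.0005, -40.2214, -25.2268,   0.0695,   0.0352,  -0.0001]), 'ee_pos': array([ 0.1887, -0.4896,  0.2382]), 'eef_rot': array([-3.0873, -0.5743, -0.0001]), 'ft_force': array([-0.0455,  0.8075,  0.6104]), 'ft_torque': array([ 0.0417, -0.0367, -0.0229]), 'finger_gap': 0.08835521233926434}
scene [('intrinsics', array([[451.1615,   0.    , 328.6401],
       [  0.    , 451.1615, 242.6561],
       [  0.    ,   0.    ,   1.    ]])), ('T', array([[ 0.7911, -0.5285,  0.3078,  0.9109],
       [ 0.6115,  0.6722, -0.4175, -0.337 ],
       [ 0.0137,  0.5185,  0.855 ,  0.7684],
       [ 0.    ,  0.    ,  0.    ,  1.    ]]))]
side [('intrinsics', array([[620.677 ,   0.    , 314.1188],
       [  0.    , 620.677 , 233.8869],
       [  0.    ,   0.    ,   1.    ]])), ('T', array([[-0.9841,  0.1135, -0.1366,  0.5026],
       [-0.1775, -0.6474,  0.7412,  0.9067],
       [-0.0043,  0.7537,  0.6572,  0.9118],
       [ 0.    ,  0.    ,  0.    ,  1.    ]]))]
wrist [('intrinsics', array([[342.3246,   0.    , 315.2001],
       [  0.    , 342.3246, 239.9351],
       [  0.    ,   0.    ,   1.    ]])), ('tool_from_camera', array([[-0.0005,  0.9483,  0.3174,  0.0822],
       [ 1.    ,  0.0001,  0.0013, -0.0004],
       [ 0.0012,  0.3174, -0.9483, -0.1462],
       [ 0.    ,  0.    ,  0.    ,  1.    ]]))]
```

View pics/scene0.png

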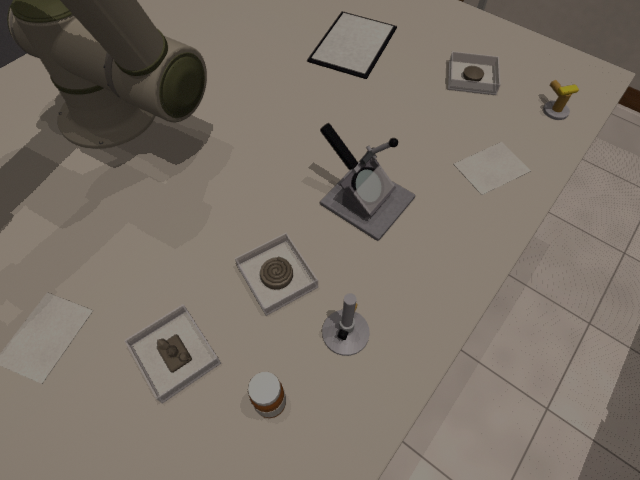

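View pics/side0.png

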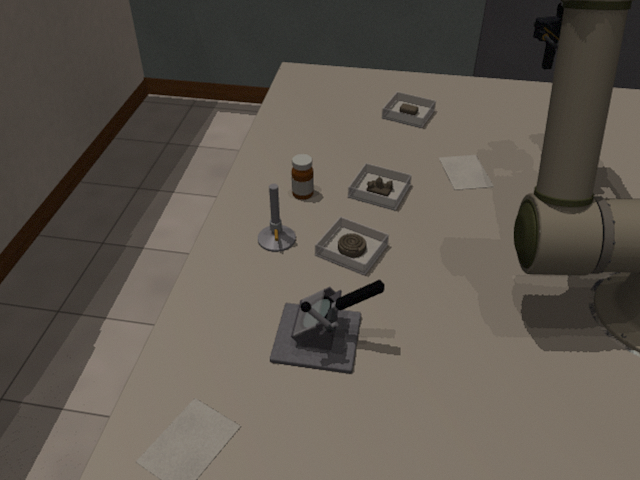

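View pics/wrist0.png

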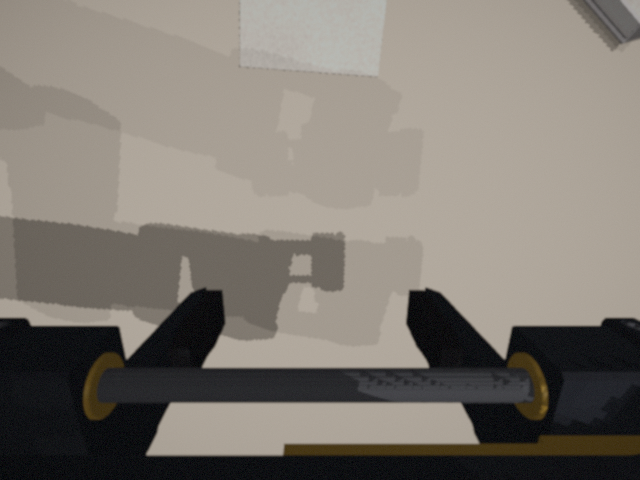

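```bash
python3 - <<'E'
import cv2
a=cv2.imread("pics/scene0.png")[110:245,300:430]; cv2.imwrite("pics/s_z.png",cv2.resize(a,None,fx=4.4,fy=4.4,interpolation=cv2.INTER_CUBIC))
a=cv2.imread("pics/side0.png")[270:375,260:400]; cv2.imwrite("pics/d_z.png",cv2.resize(a,None,fx=5.5,fy=5.5,interpolation=cv2.INTER_CUBIC))
E
```

```text
(no output)
```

View pics/s_z.png

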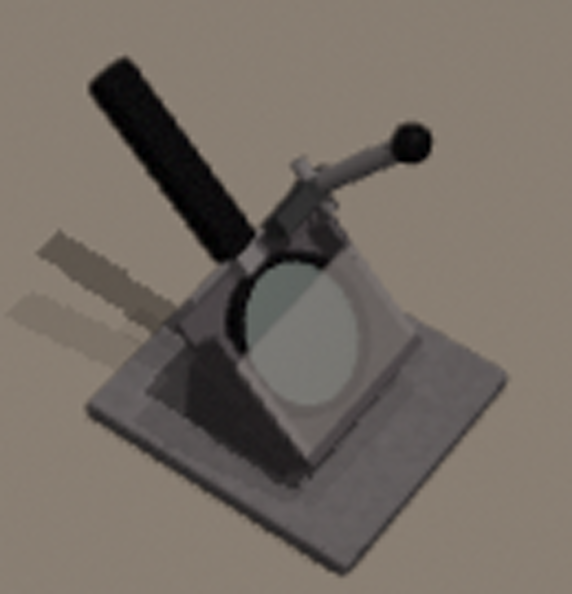

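View pics/d_z.png

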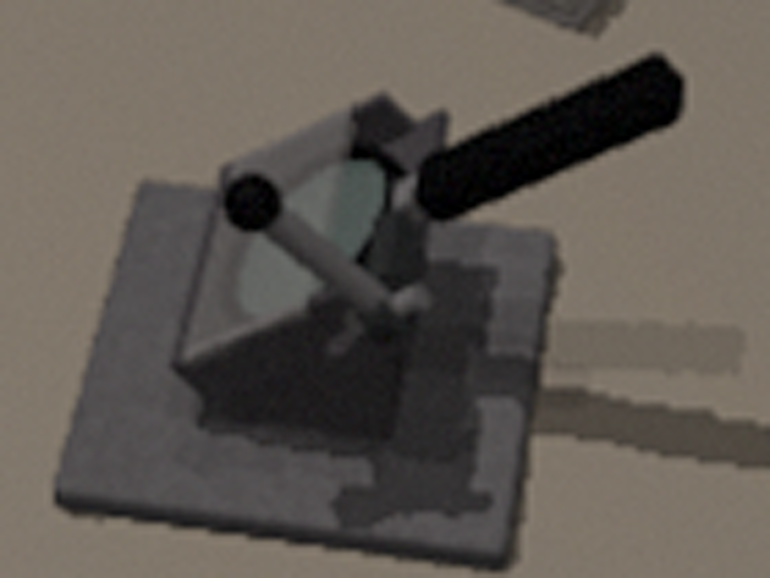

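```bash
cat > h.py <<'E'
import numpy as np,cv2
from scipy.optimize import least_squares
from scipy.spatial.transform import Rotation as R
np.set_printoptions(precision=4,suppress=True)
CAM={"scene":(np.array([[451.1615,0,328.6401],[0,451.1615,242.6561],[0,0,1]]),np.array([[0.7911,-0.5285,0.3078,0.9109],[0.6115,0.6722,-0.4175,-0.337],[0.0137,0.5185,0.855,0.7684],[0,0,0,1]])),
"side":(np.array([[620.677,0,314.1188],[0,620.677,233.8869],[0,0,1]]),np.array([[-0.9841,0.1135,-0.1366,0.5026],[-0.1775,-0.6474,0.7412,0.9067],[-0.0043,0.7537,0.6572,0.9118],[0,0,0,1]]))}
def projKT(K,Tinv,P):
    p=Tinv[:3,:3]@np.asarray(P).T+Tinv[:3,3:4]; p=(p*np.array([[1],[-1],[-1]])); q=K@p; return (q[:2]/q[2]).T
def proj(c,P):
    K,T=CAM[c]; return projKT(K,np.linalg.inv(T),np.atleast_2d(P))
def ray(c,uv,z):
    K,T=CAM[c]; d=np.linalg.solve(K,[uv[0],uv[1],1])*[1,-1,-1]; d=T[:3,:3]@d; o=T[:3,3]; return o+d*(z-o[2])/d[2]
def tri(a,b):
    f=lambda P:np.r_[(proj("scene",P)[0]-a),(proj("side",P)[0]-b)]
    s=least_squares(f,[.5,0,.1]); return s.x,s.fun
s40,c40=np.sin(np.radians(40)),np.cos(np.radians(40))
u=np.array([-c40,0,s40]); n=np.array([s40,0,c40]); yv=np.array([0,1.,0])
seat=np.array([0,0,.06])
def dockpts(q,bx):
    pin=seat+.044*u+.052*yv+.004*n
    P={"lens":seat,"pin":pin,"ball":pin+.064*(np.cos(q)*n+np.sin(q)*yv),"hend":seat+.146*u}
    for i,(sx,sy) in enumerate([(-1,-1),(1,-1),(1,1),(-1,1)]): P["c%d"%i]=np.array([bx+sx*.075,sy*.07,.012])
    return P
def W(p,pts):
    x,y,a=p; M=R.from_euler("z",a).as_matrix(); return {k:M@v+[x,y,0] for k,v in pts.items()}
E
python3 - <<'E'
from h import *
print("fossil",tri((276.5,272.5),(352,244.5)), ray("scene",(276.5,272.5),.029),ray("side",(352,244.5),.029))
print("ball",tri((393.4,142.5),(305.8,306.7)))
print("hend",tri((324.5,126.6),(381.5,287.3)))
obs={"scene":{"lens":(368.6,185.7),"ball":(393.4,142.5),"hend":(325,127.5),"A":(320.5,203.2),"B":(378.4,239.5),"C":(415.2,195.5)},
"side":{"lens":(317.3,312.7),"ball":(305.8,306.7),"hend":(381,287.5),"A":(360.9,312.5),"B":(286.4,303.3),"C":(270.5,359.5),"D":(353.6,369.5)}}
# A: near robot, -y ; map to c0.. 
mp={"A":"c0","B":"c1","C":"c2","D":"c3"}
def f(p,full=False):
    P=W(p[:3],dockpts(p[3],p[4])); o=[]
    for c in obs:
        for k,v in obs[c].items(): o.append((proj(c,P[mp.get(k,k)])[0]-v)*(0.5 if k=="lens" else 1))
    return np.array(o) if full else np.ravel(o)
s=least_squares(f,[.6,.1,0,.1,0],loss="soft_l1"); print(s.x); print(f(s.x,True))
for k,v in W(s.x[:3],dockpts(s.x[3],s.x[4])).items(): print(k,v)
for nme,a,b in [("burner top",(349,297),(274,186)),("jar lid",(265,382),(302,160)),("crystal",(174,345),(380,180))]: print(nme,tri(a,b))
E
```

```text
fossil (array([ 0.6029, -0.0821,  0.0168]), array([-0.3129, -0.1349, -0.3737,  0.1202])) [ 0.6086 -0.086   0.029 ] [ 0.6008 -0.0691  0.029 ]
ball (array([0.6446, 0.2205, 0.1397]), array([-0.4341, -0.1568, -0.4009,  0.0763]))
hend (array([0.524 , 0.1639, 0.1501]), array([-0.2265, -0.1015, -0.21  ,  0.0745]))
[ 0.636   0.1691  0.0234 -0.0117 -0.0022]
[[ 0.5853 -1.0877]
 [-0.2706 -0.3865]
 [ 0.1612 -3.1777]
 [-2.5238 -1.4888]
 [ 0.1973 -0.911 ]
 [-0.3398 -2.1307]
 [-0.6616  1.7943]
 [-0.5415 -0.2048]
 [ 0.2013 -0.6427]
 [ 0.1296 -2.2205]
 [-1.6335 -1.659 ]
 [-0.5396 -0.7808]
 [-0.362  -0.3887]]
lens [0.636  0.1691 0.06  ]
pin [0.6036 0.2203 0.0913]
ball [0.6448 0.2205 0.1404]
hend [0.5242 0.1664 0.1538]
c0 [0.5605 0.0973 0.012 ]
c1 [0.7104 0.1008 0.012 ]
c2 [0.7071 0.2407 0.012 ]
c3 [0.5572 0.2372 0.012 ]
burner top (array([ 0.7696, -0.09  ,  0.1464]), array([ 0.0485,  0.017 ,  0.0696, -0.0117]))
jar lid (array([ 0.7435, -0.256 ,  0.1025]), array([ 0.191 ,  0.0761,  0.3152, -0.0819]))
crystal (array([ 0.5665, -0.2958,  0.0378]), array([-0.6164, -0.3067, -0.9115,  0.4097]))
```

```bash
python3 - <<'E'
import cv2,numpy as np
a=cv2.imread("pics/scene0.png")[230:315,230:325]; b=cv2.imread("pics/side0.png")[215:275,310:395]
a=cv2.resize(a,None,fx=4,fy=4,interpolation=cv2.INTER_CUBIC);b=cv2.resize(b,None,fx=4,fy=4,interpolation=cv2.INTER_CUBIC)
c=np.zeros((340,720,3),np.uint8);c[:340,:380]=a;c[:240,380:720]=b;cv2.imwrite("pics/f_z.png",c)
from h import *
print(R.from_rotvec([-3.0873,-0.5743,-0.0001]).as_matrix())
E
```

```text
[[ 0.9331  0.3596 -0.0002]
 [ 0.3596 -0.9331  0.0013]
 [ 0.0003 -0.0013 -1.    ]]
```

View pics/f_z.png

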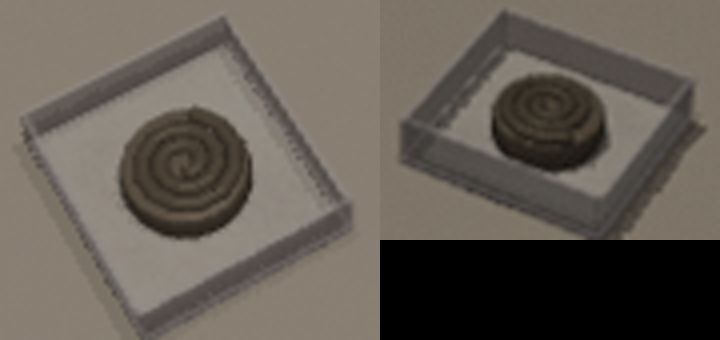

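Call:
send_rows(xyz=[[1, -0.58, -0.1], [1, -0.58, -0.1], [1, -0.58, -0.1], [1, -0.58, -0.1], [1, -0.58, -0.1], [1, -0.58, -0.1], [1, -0.58, -0.1], [1, -0.58, -0.1], [1, -0.58, -0.1], [1, -0.58, -0.1], [1, -0.58, -0.1], [1, -0.58, -0.1]], turn=[[0, 0, 0], [0, 0, 0], [0, 0, 0], [0, 0, 0], [0, 0, 0], [0, 0, 0], [0, 0, 0], [0, 0, 0], [0, 0, 0], [0, 0, 0], [0, 0, 0], [0, 0, 0]], gripper=[0, 0, 0, 0, 0, 0, 0, 0, 0, 0, 0, 0])

```text
clock: 1.65
ee_pos: [0.6244, 0.0522, 0.2986]
eef_rot: [3.089, 0.575, -0.001]
ft_force: [0.7, -0.8, -0.4]
finger_gap: 0.0004
```

Call:
send_rows(xyz=[[0, 0, 0], [0, 0, 0], [0, 0, 0]], turn=[[0, 0, 1], [0, 0, 0.97], [0, 0, 0]], gripper=[0, 0, 0])

```text
clock: 2.02
ee_pos: [0.6235, 0.0506, 0.2983]
eef_rot: [-3.141, -0.04, 0.001]
ft_force: [-0.3, -0.9, -0.0]
finger_gap: 0.0004
```

```bash
cat >> h.py <<'E'
KW=np.array([[342.3246,0,315.2001],[0,342.3246,239.9351],[0,0,1]]); TC=np.array([[-0.0005,0.9483,0.3174,0.0822],[1,0.0001,0.0013,-0.0004],[0.0012,0.3174,-0.9483,-0.1462],[0,0,0,1]])
def wT(st):
    T=np.eye(4);T[:3,:3]=R.from_rotvec(st["eef_rot"]).as_matrix();T[:3,3]=st["ee_pos"];return T@TC
E
python3 - <<'E'
from plant import r,eyes
from h import *
s=r.state(); f=eyes.grab_frame("wrist"); cv2.imwrite("pics/w1.png",f["color"]); cv2.imwrite("pics/sc1.png",eyes.grab_frame("scene")["color"])
np.save("w1.npy",wT(s)); print(s["clock"],s["ee_pos"],s["eef_rot"],s["qpos"],s["finger_gap"])
print(R.from_rotvec(s["eef_rot"]).as_matrix())
E
```

```text
2.025 [0.6235 0.0506 0.2983] [-3.1412 -0.0402  0.0011] [-0.106   0.5173  1.0473  0.      1.5777  1.4392] 0.00038632406470591484
[[ 0.9997  0.0256 -0.0007]
 [ 0.0256 -0.9997  0.0001]
 [-0.0007 -0.0001 -1.    ]]
```

View pics/w1.png

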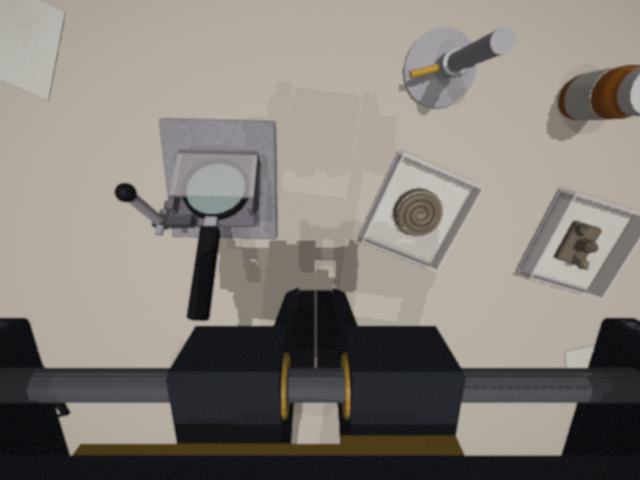

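```bash
python3 - <<'E'
from h import *
Tw=np.load("w1.npy"); Tiw=np.linalg.inv(Tw)
pw=lambda P:projKT(KW,Tiw,np.atleast_2d(P))[0]
pr=lambda c,P: pw(P) if c=="wrist" else proj(c,P)[0]
sc=dict(scene=1.,side=1.,wrist=1.)
def tri3(o,z=None):
    def f(P):
        if z is not None:P=np.r_[P[:2],z]
        return np.ravel([pr(c,P)-np.array(v) for c,v in o.items()])
    s=least_squares(f,[.6,0,.05]);return s.x,s.fun
of={"scene":(276,270.7),"side":(352,241.6),"wrist":(417.5,211.5)}
print("fossil",tri3(of),tri3(of,.029)); print("wrist only",tri3({"wrist":of["wrist"]},.029)[0])
print("ball",tri3({"scene":(393.4,142.5),"side":(305.8,306.7),"wrist":(125,192)}))
obs={"scene":{"lens":(368.6,185.7),"ball":(393.4,142.5),"hend":(325,127.5),"A":(320.5,203.2),"B":(378.4,239.5),"C":(415.2,195.5)},
"side":{"lens":(317.3,312.7),"ball":(305.8,306.7),"hend":(381,287.5),"A":(360.9,312.5),"B":(286.4,303.3),"C":(270.5,359.5),"D":(353.6,369.5)},
"wrist":{"lens":(216,188),"ball":(125,192),"hend":(199.5,312),"A":(277,237.5),"B":(275,121),"C":(162,120)}}
mp={"A":"c0","B":"c1","C":"c2","D":"c3"}
def f(p,full=False):
    P=W(p[:3],dockpts(p[3],p[4])); o=[]
    for c in obs:
        for k,v in obs[c].items(): o.append((pr(c,P[mp.get(k,k)])-v))
    return np.array(o) if full else np.ravel(o)
s=least_squares(f,[.6,.1,0,.1,0],loss="soft_l1"); print(s.x); print(f(s.x,True))
np.save("dock.npy",s.x)
for k,v in W(s.x[:3],dockpts(s.x[3],s.x[4])).items(): print(k,v)
E
```

```text
fossil (array([ 0.6041, -0.0799,  0.0229]), array([ 1.1457, -0.3204, -0.9506,  1.495 ,  1.2969,  1.1119])) (array([ 0.6053, -0.0786,  0.05  ]), array([ 1.8358, -1.9988, -1.4919, -0.2739,  1.7364,  1.3306]))
wrist only [ 0.607  -0.0762  0.05  ]
ball (array([0.6447, 0.2219, 0.1406]), array([ 0.0784, -0.9312, -0.6148,  0.2782,  0.4446,  0.0666]))
[ 0.6364  0.1665  0.0285  0.0504 -0.0024]
[[ 0.5996 -1.289 ]
 [ 0.1402 -0.8201]
 [-0.6815 -2.1526]
 [-3.2045 -0.4597]
 [-0.2131 -0.0357]
 [-0.9747 -1.5226]
 [-1.2912  2.5116]
 [-0.6895  0.4665]
 [ 0.139  -1.9803]
 [ 0.0409 -3.3781]
 [-1.6525 -2.501 ]
 [-0.1506 -1.7405]
 [-0.0434 -1.7281]
 [-2.463  -0.6927]
 [ 0.474  -0.1241]
 [-2.0293  6.792 ]
 [ 4.9642  1.3944]
 [ 2.651  -1.5276]
 [-1.6732 -0.1037]]
lens [0.6364 0.1665 0.06  ]
pin [0.6038 0.2176 0.0913]
ball [0.6448 0.222  0.1403]
hend [0.5246 0.1633 0.1538]
c0 [0.561  0.0943 0.012 ]
c1 [0.7109 0.0986 0.012 ]
c2 [0.7069 0.2385 0.012 ]
c3 [0.557  0.2343 0.012 ]
```

Call:
send_rows(xyz=[[0.16, -0.8, 0.3], [0.16, -0.8, 0.3], [0.17, -0.8, 0.3], [0, 0, 0.85], [0, 0, 0.85], [0, 0, 0.85], [0, 0, 0]], turn=[[0, 0, 0], [0, 0, 0], [0, 0, 0], [0, 0, 0], [0, 0, 0], [0, 0, 0], [0, 0, 0]], gripper=[0, 0, 0, 0, 0, 0, 0])

```text
clock: 3.0
ee_pos: [0.6436, 0.1708, 0.1234]
eef_rot: [3.141, 0.041, -0.01]
ft_force: [0.3, -0.2, 0.3]
finger_gap: 0.0004
```

```bash
python3 - <<'E'
from plant import r,eyes
from h import *
s=r.state();print(s["ee_pos"],s["ft_force"])
a=eyes.grab_frame("scene")["color"][60:260,250:450]; b=eyes.grab_frame("side")["color"][220:380,220:420]
a=cv2.resize(a,(400,400));b=cv2.resize(b,(400,320)); c=np.zeros((400,800,3),np.uint8);c[:,:400]=a;c[:320,400:]=b;cv2.imwrite("pics/p2.png",c)
E
```

```text
[0.6436 0.1708 0.1234] [ 0.3151 -0.2457  0.3343]
```

View pics/p2.png

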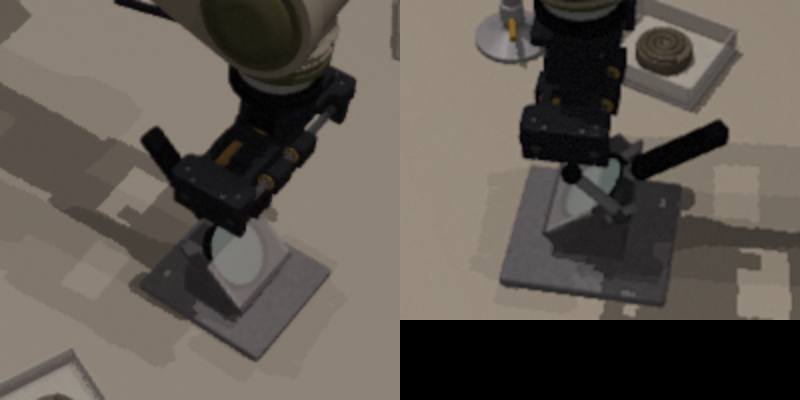

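Call:
send_rows(xyz=[[0, -0.25, 0], [0, -0.25, 0], [0, -0.25, 0], [0, -0.25, 0], [-0.1, -0.2, 0.03], [-0.1, -0.2, 0.03], [-0.1, -0.2, 0.03], [-0.1, -0.2, 0.03], [-0.1, -0.2, 0.03], [-0.05, -0.1, 0.03], [0, 0, 0]], turn=[[0, 0, 0], [0, 0, 0], [0, 0, 0], [0, 0, 0], [0, 0, 0], [0, 0, 0], [0, 0, 0], [0, 0, 0], [0, 0, 0], [0, 0, 0], [0, 0, 0]], gripper=[0, 0, 0, 0, 0, 0, 0, 0, 0, 0, 0])

```text
clock: 4.47
ee_pos: [0.6149, 0.2759, 0.1172]
eef_rot: [-3.141, -0.038, 0.0]
ft_force: [0.3, -1.0, 0.7]
finger_gap: 0.0006
```

```bash
python3 - <<'E'
from plant import r,eyes
from h import *
s=r.state();print(s["ee_pos"],s["ft_force"])
a=eyes.grab_frame("scene")["color"][60:260,250:450]; b=eyes.grab_frame("side")["color"][220:380,220:420]
a=cv2.resize(a,(400,400));b=cv2.resize(b,(400,320)); c=np.zeros((400,800,3),np.uint8);c[:,:400]=a;c[:320,400:]=b;cv2.imwrite("pics/p3.png",c)
E
```

```text
[0.6149 0.2759 0.1172] [ 0.2519 -1.0184  0.6571]
```

View pics/p3.png

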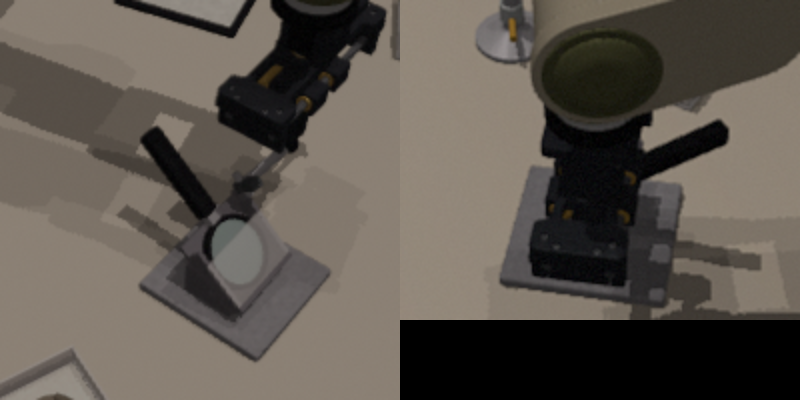

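Call:
send_rows(xyz=[[0, 0, -0.8], [0, 0, -0.8], [0, 0, -0.8], [-0.2, 0.73, 0], [-0.2, 0.73, 0], [-0.2, 0.73, 0], [0, 0, 0]], turn=[[0, 0, 0], [0, 0, 0], [0, 0, 0], [0, 0, 0], [0, 0, 0], [0, 0, 0], [0, 0, 0]], gripper=[0, 0, 0, 1, 1, 1, 1])

```text
clock: 5.45
ee_pos: [0.5877, 0.1631, 0.2376]
eef_rot: [3.141, 0.033, 0.0]
ft_force: [0.1, 0.9, -0.5]
finger_gap: 0.038
```

```bash
python3 - <<'E'
from plant import r,eyes
from h import *
s=r.state();print(s["ee_pos"],s["eef_rot"]); np.save("w4.npy",wT(s))
f=eyes.grab_frame("wrist"); cv2.imwrite("pics/w4.png",f["color"])
E
```

```text
[0.5877 0.1631 0.2376] [3.1413 0.0325 0.0002]
```

View pics/w4.png

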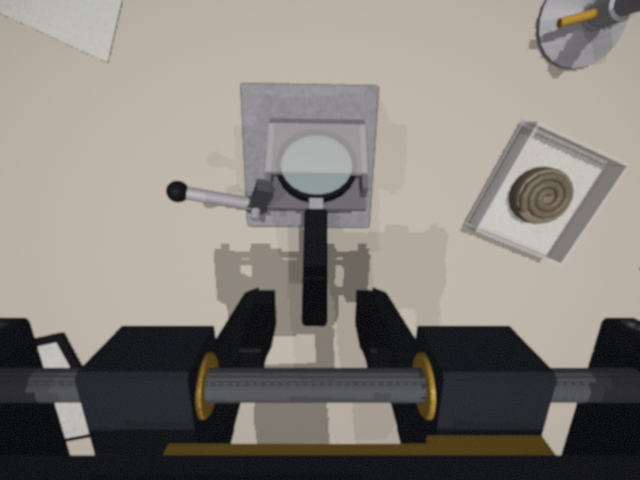

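```bash
python3 - <<'E'
from h import *
Tiw=np.linalg.inv(np.load("w4.npy")); pw=lambda P:projKT(KW,Tiw,np.atleast_2d(P))[0]
o={"lens":(316.5,165),"ball":(177,191),"c2":(241,84),"c1":(379,85),"c0":(371,228),"c3":(247,226),"h48":(316,210),"h146":(314.5,324)}
def pts(p):
    d=dockpts(p[3],p[4]); d["h48"]=seat+.048*u+.008*n; d["h146"]=seat+.146*u+.002*n; return W(p[:3],d)
f=lambda p:np.array([pw(pts(p)[k])-v for k,v in o.items()])
p0=np.load("dock.npy"); p0[3]=1.4
s=least_squares(lambda p:f(p).ravel(),p0,loss="soft_l1");print(p0,s.x);print(f(s.x))
p=(s.x+p0)/2
print({k:v for k,v in pts(s.x).items() if k in("lens","ball","h146")})
for q in (s.x,p):
  d=W(q[:3],{"pre":seat+.085*u+.06*n,"tcp":seat+.085*u-.017*n}); print(d)
E
```

```text
[ 0.6364  0.1665  0.0285  1.4    -0.0024] [ 0.6346  0.1664  0.0269  1.1295 -0.0004]
[[-2.936   0.3978]
 [-1.2627 -0.1377]
 [ 1.8042  0.1316]
 [ 4.7147 -1.9194]
 [ 5.1904  0.0182]
 [ 5.5753  2.7774]
 [-2.3724 -2.2531]
 [-0.4422  1.626 ]]
{'lens': array([0.6346, 0.1664, 0.06  ]), 'ball': array([0.6181, 0.2758, 0.1123]), 'h146': array([0.5241, 0.1634, 0.1554])}
{'pre': array([0.6081, 0.1656, 0.1606]), 'tcp': array([0.5586, 0.1643, 0.1016])}
{'pre': array([0.609 , 0.1657, 0.1606]), 'tcp': array([0.5595, 0.1643, 0.1016])}
```

Call:
send_rows(xyz=[[0, 0, 0], [0, 0, 0], [0, 0, 0], [0, 0, 0], [0.56, 0, 0], [0.56, 0, 0], [0, 0, 0]], turn=[[0, -1, 0], [0, -1, 0], [0, -1, 0], [0, -1, 0], [0, 0, 0], [0, 0, 0], [0, 0, 0]], gripper=[1, 1, 1, 1, 1, 1, 1])

```text
clock: 6.38
ee_pos: [0.6308, 0.1669, 0.1974]
eef_rot: [2.941, 0.036, -1.078]
ft_force: [-0.2, 0.6, -0.1]
finger_gap: 0.0882
```

```bash
python3 - <<'E'
from plant import r,eyes
from h import *
s=r.state();print(s["ee_pos"],s["qpos"],s["ft_force"]);print(R.from_rotvec(s["eef_rot"]).as_matrix()); np.save("w5.npy",wT(s))
f=eyes.grab_frame("wrist"); cv2.imwrite("pics/w5.png",f["color"])
d=R.from_rotvec(s["eef_rot"]).as_matrix().T@(np.array([.552,.162,.108])-s["ee_pos"]);print(d/.05)
E
```

```text
[0.6308 0.1669 0.1974] [0.0686 1.1547 0.2985 0.0413 2.39   1.6348] [-0.2374  0.6495 -0.1017]
[[ 0.763   0.0246 -0.646 ]
 [ 0.0185 -0.9997 -0.0161]
 [-0.6462  0.0003 -0.7632]]
[-0.0489  0.0588  2.3847]
```

View pics/w5.png

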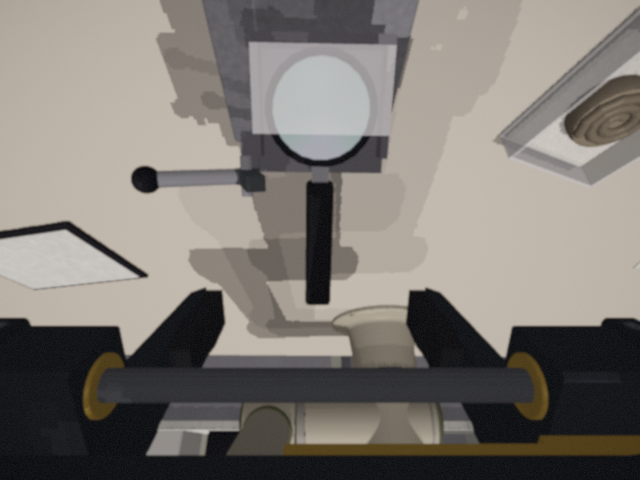

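Call:
send_rows(xyz=[[0, 0.05, 0.5], [0, 0, 0.5], [0, 0, 0.5], [0, 0, 0.5], [0, 0, 0.38], [0, 0, 0]], turn=[[0, 0, 0], [0, 0, 0], [0, 0, 0], [0, 0, 0], [0, 0, 0], [0, 0, 0]], gripper=[1, 1, 1, 1, 1, 1])

```text
clock: 7.18
ee_pos: [0.5531, 0.1624, 0.1115]
eef_rot: [2.944, 0.036, -1.071]
ft_force: [0.7, -0.7, 0.4]
finger_gap: 0.0881
```

```bash
python3 - <<'E'
from plant import r,eyes
from h import *
s=r.state();print(s["ee_pos"],s["ft_force"])
f=eyes.grab_frame("wrist"); c=f["color"]; d=cv2.resize(eyes.grab_frame("side")["color"][220:380,220:420],(400,320)); o=np.zeros((320,800,3),np.uint8); o[:300,:400]=cv2.resize(c,(400,300));o[:,400:]=d; cv2.imwrite("pics/w6.png",o)
E
```

```text
[0.5531 0.1624 0.1115] [ 0.7004 -0.7304  0.4222]
```

View pics/w6.png

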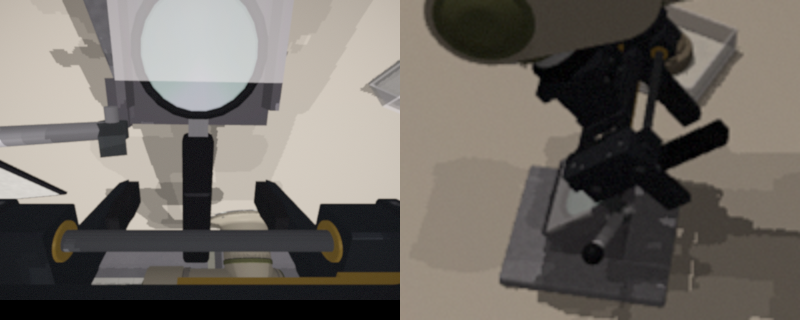

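Call:
send_rows(xyz=[[0, 0, 0.08], [0, 0, 0], [0, 0, 0], [0, 0, 0], [0, 0, 0], [0, 0, 0], [0, 0, 0], [0, 0, 0]], turn=[[0, 0, 0], [0, 0, 0], [0, 0, 0], [0, 0, 0], [0, 0, 0], [0, 0, 0], [0, 0, 0], [0, 0, 0]], gripper=[1, 0, 0, 0, 0, 0, 0, 0])

```text
clock: 8.28
ee_pos: [0.5517, 0.1619, 0.107]
eef_rot: [2.944, 0.035, -1.072]
ft_force: [-1.3, 0.8, 0.1]
finger_gap: 0.02
```

Call:
send_rows(xyz=[[-0.1, 0, 0], [-0.15, 0, 0], [-0.2, 0, 0]], turn=[[0, 0, 0], [0, 0, 0], [0, 0, 0]], gripper=[0, 0, 0])

```text
clock: 8.65
ee_pos: [0.5339, 0.1615, 0.1219]
eef_rot: [2.944, 0.035, -1.072]
ft_force: [1.0, 0.8, -0.4]
finger_gap: 0.0195
```

Call:
send_rows(xyz=[[-0.25, 0, 0], [-0.25, 0, 0], [-0.25, 0, 0], [-0.25, 0, 0], [-0.25, 0, 0], [-0.25, 0, 0], [-0.2, 0, 0], [0, 0, 0], [0, 0, 0], [0, 0, 0]], turn=[[0, 0, 0], [0, 0, 0], [0, 0, 0], [0, 0, 0], [0, 0, 0], [0, 0, 0], [0, 0, 0], [0, 0, 0], [0, 0, 0], [0, 0, 0]], gripper=[0, 0, 0, 0, 0, 0, 0, 0, 0, 0])

```text
clock: 9.9
ee_pos: [0.4694, 0.1599, 0.1758]
eef_rot: [2.944, 0.035, -1.072]
ft_force: [0.5, 0.6, -1.9]
finger_gap: 0.0195
```

```bash
python3 - <<'E'
from plant import r,eyes
from h import *
s=r.state();print(s["ee_pos"],s["ft_force"],s["finger_gap"])
f=eyes.grab_frame("wrist"); c=f["color"]; d=cv2.resize(eyes.grab_frame("side")["color"][200:400,200:450],(400,320)); o=np.zeros((320,800,3),np.uint8); o[:300,:400]=cv2.resize(c,(400,300));o[:,400:]=d; cv2.imwrite("pics/w7.png",o)
E
```

```text
[0.4694 0.1599 0.1758] [ 0.4764  0.5781 -1.8727] 0.019455668030675714
```

View pics/w7.png

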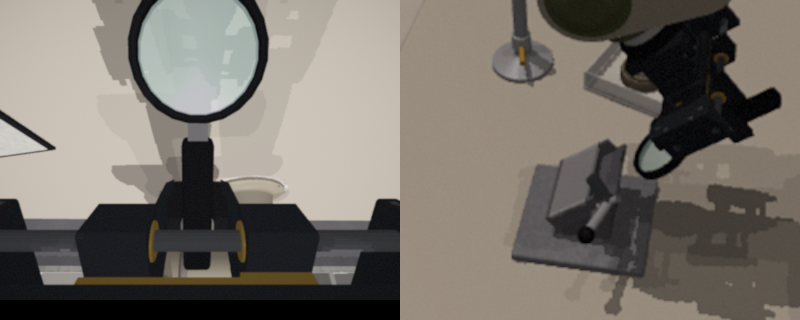

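Call:
send_rows(xyz=[[0, 0, -0.2], [0, 0, -0.2], [0, 0, 0], [0, 0, 0], [0, 0, 0], [0, 0, 0], [0, 0, 0], [0, 0, 0]], turn=[[0, 0, 0], [0, 0.5, 0], [0, 0.7, 0], [0, 0.8, 0], [0, 0.8, 0], [0, 0.7, 0], [0, 0.5, 0], [0, 0, 0]], gripper=[0, 0, 0, 0, 0, 0, 0, 0])

```text
clock: 11.0
ee_pos: [0.4819, 0.1603, 0.1923]
eef_rot: [-3.141, -0.038, -0.0]
ft_force: [0.4, -0.2, -1.4]
finger_gap: 0.0195
```

```bash
python3 - <<'E'
from plant import r,eyes
from h import *
s=r.state();M=R.from_rotvec(s["eef_rot"]).as_matrix();print(s["ee_pos"],s["ft_force"],s["finger_gap"]);print(M)
print(M.T@(np.array([.510,-.081,.131])-s["ee_pos"])/.05)
f=eyes.grab_frame("wrist"); c=f["color"];cv2.imwrite("pics/w8.png",c)
E
```

```text
[0.4819 0.1603 0.1923] [ 0.4288 -0.1857 -1.4431] 0.019535290637742064
[[ 0.9997  0.0242  0.0001]
 [ 0.0242 -0.9997  0.0001]
 [ 0.0001 -0.0001 -1.    ]]
[0.4451 4.8379 1.2266]
```

View pics/w8.png

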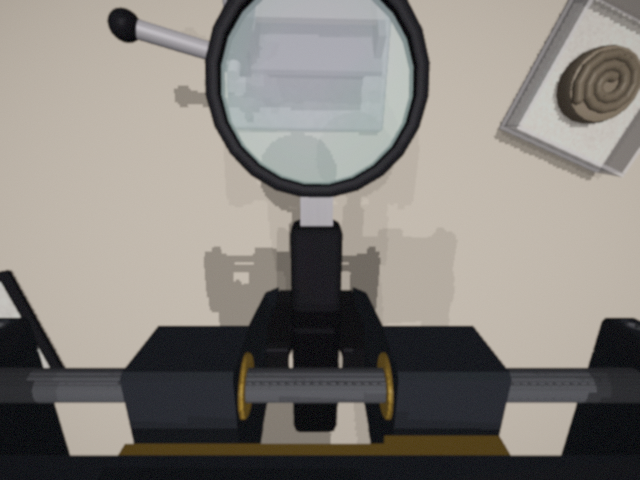

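Call:
send_rows(xyz=[[0, 0.3, 0], [0.05, 0.5, 0], [0.05, 0.6, 0], [0.05, 0.6, 0], [0.05, 0.6, 0], [0.05, 0.6, 0], [0.05, 0.6, 0], [0.05, 0.5, 0], [0.05, 0.34, 0], [0.045, 0.2, 0], [0, 0, 0], [0, 0, 0]], turn=[[0, 0, 0], [0, 0, 0], [0, 0, 0], [0, 0, 0], [0, 0, 0], [0, 0, 0], [0, 0, 0], [0, 0, 0], [0, 0, 0], [0, 0, 0], [0, 0, 0], [0, 0, 0]], gripper=[0, 0, 0, 0, 0, 0, 0, 0, 0, 0, 0, 0])

```text
clock: 12.55
ee_pos: [0.5102, -0.0806, 0.1914]
eef_rot: [-3.141, -0.039, 0.0]
ft_force: [0.4, 0.5, -0.1]
finger_gap: 0.0194
```

Call:
send_rows(xyz=[[0, 0, 0.2], [0, 0, 0.3], [0, 0, 0.3], [0, 0, 0.25], [0, 0, 0.15], [0, 0, 0], [0, 0, 0]], turn=[[0, 0, 0], [0, 0, 0], [0, 0, 0], [0, 0, 0], [0, 0, 0], [0, 0, 0], [0, 0, 0]], gripper=[0, 0, 0, 0, 0, 0, 0])

```text
clock: 13.42
ee_pos: [0.5105, -0.0813, 0.1318]
eef_rot: [3.141, 0.038, 0.001]
ft_force: [-0.7, 0.5, -1.1]
finger_gap: 0.0195
```

```bash
python3 - <<'E'
from plant import r,eyes
from h import *
s=r.state();M=R.from_rotvec(s["eef_rot"]).as_matrix();print(s["clock"],s["ee_pos"],s["ft_force"],s["finger_gap"]);np.save("w9.npy",wT(s))
print(M)
for n in("wrist","scene","side"): cv2.imwrite(f"pics/{n}9.png",eyes.grab_frame(n)["color"])
a=cv2.imread("pics/scene9.png")[150:350,180:430];b=cv2.imread("pics/side9.png")[120:320,220:470]
cv2.imwrite("pics/p9.png",np.hstack([cv2.resize(a,(400,320)),cv2.resize(b,(400,320))]))
E
```

```text
13.425 [ 0.5105 -0.0813  0.1318] [-0.6795  0.5344 -1.1138] 0.01947307869912916
[[ 0.9997  0.024   0.0008]
 [ 0.024  -0.9997 -0.0003]
 [ 0.0008  0.0003 -1.    ]]
```

View pics/wrist9.png

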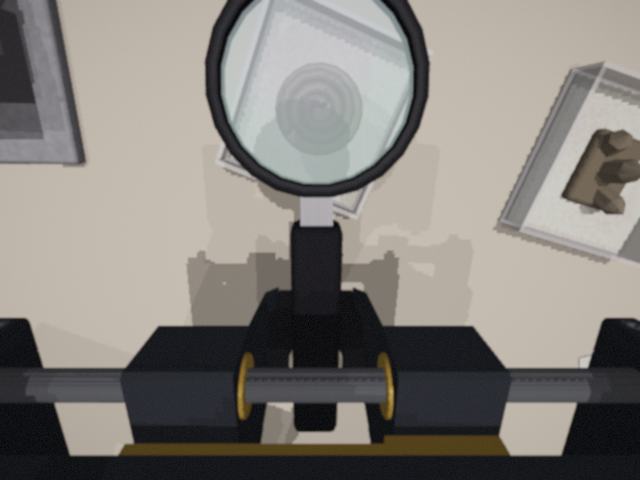

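View pics/p9.png

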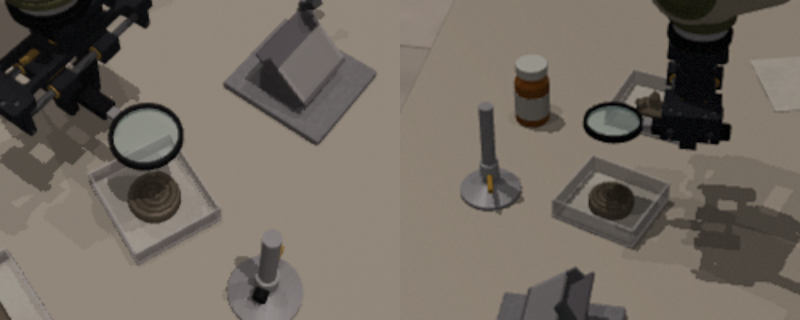

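```bash
python3 - <<'E'
from h import *
Tiw=np.linalg.inv(np.load("w9.npy"))
L,res=tri((271.9,235),(353.1,195.6));print("lens",L,res)
g=lambda P:projKT(KW,Tiw,[[P[0],P[1],.029]])[0]-(319.5,108); print("fossil wrist",least_squares(g,[.6,-.08]).x)
pred=lambda P:projKT(KW,Tiw,P)
t=np.linspace(0,2*np.pi,200)
tool=np.load("w9.npy")@np.linalg.inv(TC)
def ext(p): # along,height,tilt about tool y
    a,h,th=p; cs=[]
    for dz in(-.005,.005):
        x=.038*np.cos(t);y=.038*np.sin(t);P=np.stack([x*np.cos(th)+dz*np.sin(th)+a,y,-x*np.sin(th)+dz*np.cos(th)+h],1); cs.append(P@tool[:3,:3].T+tool[:3,3])
    P=np.vstack(cs); q=pred(P); A=proj("scene",P);B=proj("side",P)
    return np.array([q[:,0].min(),q[:,0].max(),q[:,1].max(),A[:,0].min(),A[:,0].max(),A[:,1].min(),A[:,1].max(),B[:,0].min(),B[:,0].max(),B[:,1].min(),B[:,1].max()])
o=np.array([206,429,196.5,180+110/1.6,180+183/1.6,150+103/1.6,150+168/1.6,220+183/1.6,220+243/1.6,120+102/1.6,120+141/1.6])
s=least_squares(lambda p:(ext(p)-o),[.095,-.019,0],loss="soft_l1");print(s.x,ext(s.x)-o)
print("lens world",tool@np.r_[s.x[0],0,s.x[1],1])
E
```

```text
lens [ 0.606  -0.0804  0.1497] [-0.6063 -0.2745 -0.78    0.2835]
fossil wrist [ 0.604  -0.0813]
[ 0.0936 -0.0139  0.19  ] [-1.2502 -0.0101  0.1017 -1.2811  0.3065  0.7175  0.5637 -0.2251  0.3086
  0.224   4.3021]
lens world [ 0.604  -0.079   0.1458  1.    ]
```

```bash
python3 - <<'E'
from h import *
Tw=np.load("w9.npy");tool=Tw@np.linalg.inv(TC)
t=np.linspace(0,2*np.pi,100)
rows=[]
for cam,(x0,y0) in {"scene":(235,200),"side":(325,175)}.items():
    im=cv2.imread(f"pics/{cam}9.png")[y0:y0+60,x0:x0+75]; r_=[]
    L=np.array([.0955,0,-.0179])
    for th in(0,.15,-.15):
        z=cv2.resize(im,None,fx=3.5,fy=3.5,interpolation=cv2.INTER_CUBIC).copy()
        for dz,col in((-.005,(0,255,0)),(.005,(0,0,255))):
            x=.038*np.cos(t);y=.038*np.sin(t);P=np.stack([x*np.cos(th)+dz*np.sin(th),y,-x*np.sin(th)+dz*np.cos(th)],1)+L
            q=proj(cam,P@tool[:3,:3].T+tool[:3,3])
            q=q-proj(cam,(tool@np.r_[L,1])[:3])+{"scene":(271.9,235),"side":(353.1,195.6)}[cam]
            for a in q: cv2.circle(z,tuple(np.int32(np.round((a-[x0,y0]+.5)*3.5))),0,col,-1)
        r_.append(z)
    rows.append(np.hstack(r_))
cv2.imwrite("pics/o9.png",np.vstack(rows))
E
```

```text
(no output)
```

View pics/o9.png

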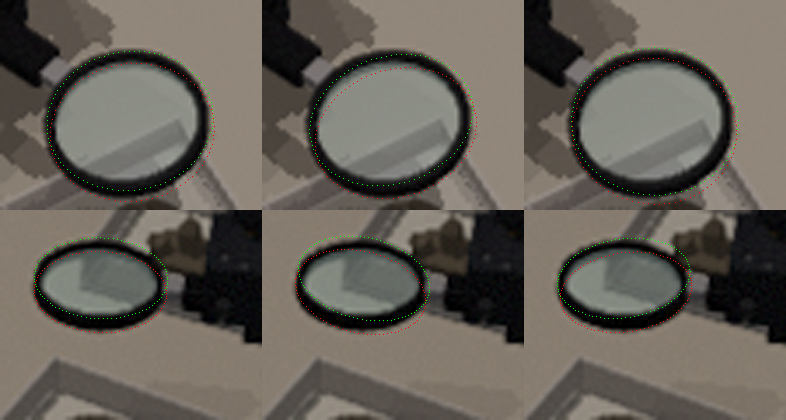

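```bash
python3 - <<'E'
from plant import r
s=r.state();print(s["clock"],s["ee_pos"],s["joint_vel"],s["finger_gap"]);print(r.finish_job())
E
```

```text
13.575 [ 0.51041095 -0.08127092  0.13181339] [ 0.00078003  0.00187365  0.00259533 -0.00010187  0.00051678  0.0003371 ] 0.019907163222549026
the job is handed in; nothing more can be done
None
```

I opened the cam lever and drew the magnifier out of the sleeve by its handle. I handed the job in at 13.6 s with it held level over the coiled fossil; the job gives no verdict.

- **Lever:** the last wrist picture that showed it, taken after the draw, has it still wide open. My fit right after the push gave about 1.1 rad, against a limit of 0.9.
- **Position:** the lens centre came out at about (0.606, -0.080, 0.150). The fossil's middle was at about (0.604, -0.081), so the lens is roughly 2 mm off sideways and 15 cm up.
- **Level:** my checks disagreed. A rough fit to the edges of the lens ring gave 0.19 rad of tilt, close to the 0.2 limit, but it left one large residual. Outlines drawn over the scene and side pictures fitted a level lens and clearly not ±0.15 rad. The wrist view did not change between the last moves, so the handle had not slipped.
- **Stillness and contact:** the joints were almost still and the fingers were closed on the 20 mm handle. No picture showed the lens touching anything, and the trays, burner and jar looked undisturbed. I did not measure their positions again before handing in.

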